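# Hold the straightedge on the bend line

### The job

Turn the loose aluminium blank over so that its blue marking-ink face is up, and lay it flat in the marking-out fixture, between the brass pins with one end against the end stop. Then pull the spring-return straightedge out by its handle until its scribing edge is in line with the needle of the red marker, and keep holding it there for me to scribe the bend line: finish while holding the handle, since the straightedge springs back if let go. Leave the other things on the bench where they are.

Things in the scene. Friction and masses are not known exactly. Their poses are not given: they have to be found in the camera images.
- blank_center (a point): Centre of the loose aluminium flat-bar blank, 120 x 50 x 8 mm (x, y, z), about 0.13 kg. Its z axis points out of the bare silver face; the opposite face is blue with marking ink. It starts flat on the bench, bare face up, left of the fixture, its long x axis within 0.4 rad of world x. Either end may go to the stop. Pinched lightly by its long edges near an end, it pivots in the fingers.
- blank: The same blank as a body; origin at the centre of its blue face, 4 mm from the blank's centre, axes as above.
- fixture: Marking-out fixture fixed to the bench: green base 340 (x -95 to 245) x 264 x 12 mm. Origin on the bench under the base; x runs away from the robot along the slide (yaw within 0.25 rad), y to the left. Two guide rails run along x at y +88 and -88 mm, top z 27; the scale strip stands at y 110 to 128, top z 44; the spring tube and its block lie behind the parked straightedge, up to z 62.
- nest (a point): Where the blank's centre belongs, its length along x and its end against the stop: fixture (-15, 0, 32) mm, axes as the fixture's. The blank rests on a steel bed rail, top at fixture z 28, only 30 mm wide, x -75 to 50 (the 50 mm wide blank overhangs it 10 mm each side, with 16 mm free below). Beside it stand four brass pins, 8 mm thick, at fixture x -50 and -5, y +32 and -32, tops at z 34.
- stop (a point): Middle of the face of the dark end stop at bed height: fixture (-75, 0, 28) mm. The stop is 46 mm wide, 14 mm thick, at the end of the bed nearest the robot, 6 mm higher than the bed; the blank lies on its far (+x) side, its end touching this face.
- straightedge (a joint): Travel of the straightedge, m: 0 parked at the back, grows as it is pulled towards the robot (fixture -x), at most 0.115. A spring returns it to 0: the pull is about 5.5 N at 0 and grows by 60 N per metre. It is a steel bar, 22 mm in x, fixture y -112 to 106, z 40 to 48 mm, on dark carriage blocks; it passes 4 mm above a blank lying in the fixture, and parked it is 30 mm beyond the blank.
- handle (a point): Middle of the handle: round black rubber grip, 22 mm thick, fixed to the right-hand end of the straightedge and moving with it. This point is 55 mm above the bench. Its axis lies level along the fixture's y; it is free for 33 mm either side of this point and ends in a red cap on the right. Parked it is at fixture (86, -156, 55) mm.
- edge (a point): Left-hand part of the scribing edge, that is the front (robot-side) upper edge of the straightedge, marked with a black line along the top. Moves with the straightedge; parked at fixture (75, 95, 48) mm.
- marker: Red marker block, 24 x 24 x 12 mm, clamped on the scale strip at the fixture's left, with a white needle 3 mm wide pointing right, over the end of the straightedge, which passes under it. Origin under the block's middle, on the strip, 44 mm above the bench, in line with the needle; axes as the fixture's. It stays fixed, 60 to 100 mm nearer the robot than the parked scribing edge.
- mark_line (a point): Point under the needle, 24 mm right of the marker's origin. Scribing edge and needle are in line when this point and edge have the same x in the fixture's frame.
- ink: Bystander: jar of marking ink, 42 mm across, 62 mm tall. Leave it alone.
- hammer: Bystander: hammer, 280 mm long. Leave it alone.
- square: Bystander: small try square, 115 mm long. Leave it alone.
- angle: Bystander: bent aluminium angle, 50 x 40 x 55 mm. Leave it alone.
- offcut: Bystander: curved sheet offcut, arch 60 mm wide and about 110 mm long. Leave it alone.
- pliers: Bystander: combination pliers with yellow handles, 200 mm long. Leave it alone.
Mind the look-alikes: they are no part of the job. Of the things that look like the blank, the largest one is meant.

How it is judged:
By the outcome, as a careful person would: the job done as asked, in the order asked, and still so for the second after the job is handed in, while the arm keeps its last pose, push and grip.
It also fails if it takes over 64 s, if anything falls off the work surface, if the arm or the gripper's body presses on something with over 40 N, if the wrist force passes 120 N, or if a joint passes its speed limit or range.

### The arm

A 7-joint arm with a two-finger parallel gripper is mounted at the origin on the work surface. World frame = base frame: x ahead of the robot, y to its left, z up, the work surface at z = 0. Lengths are in m, angles in degrees, forces in N, time in s.
With the tool pointing down it reaches from about 0.4 to 0.9 m from the base axis. Payload 5.5 kg.
Tool frame: the origin (TCP) lies at the very end of the fingers, on their centre line; the grasp point (between the pads) lies 19 mm behind it; z points along the fingers, y is the line along which they close (so a half turn about z gives the same grasp; the last joint's range is limited). The gripper opens to 92 mm and grips with 3 to 60 N. Pads are 19 mm wide; open, the fingers measure 130 mm over their backs; the gripper's body (75 mm by 190 mm) begins 47 mm behind the grasp point.
Start: joints at [85.611, 28.699, -24.465, 88.831, 12.651, 65.22, -12.049], TCP at [0.217, -0.613, 0.227] pointing down, gripper open.
Joint ranges: [-164.97, 164.97], [-17.58, 116.51], [-87.97, 89.64], [11.32, 138.91], [-80.73, 260.73], [10.89, 115.49], [-147.41, 147.41]. Speed limits (degrees/s): [147.25, 147.25, 180, 180, 180, 180, 180].

### API

Orientations are given as [roll, pitch, yaw] about the fixed x, y, z axes, in that order (R = Rz(yaw) Ry(pitch) Rx(roll)).
In Python, from workcell import r gives the robot as it stands.
- The arm moves only by the shell command python3 -m pendant 'ROWS' [FORCE]. ROWS is a JSON object of lists of equal length, an entry for each row: "travel": the shift along the world's x, y, z in cm, a list of three; "spin": the turn about the world's z in degrees; "jaw": the opening, from 0 (shut) to 1 (fully open). In form: {"travel": [[dx, dy, dz], ...], "spin": [spin, ...], "jaw": [jaw, ...]}. A call has 1 to 12 rows; each row is the pose to reach, as a shift and turn from the pose commanded when the call began; what a row does not reach only later rows make up. A row lasts 1/12 s, in which the tool goes at most 41.7 mm and 7.16 degrees, less where a joint would pass 70% of its speed; a pose out of reach is approached as far as the arm can. A call with a gripper value outside its range is refused whole. The fingers move at their own pace and stop on an object; FORCE is the grip in N (left out, the last holds). Time passes only in rows, so rows that repeat a pose let the fingers close. It gives the time, the measured TCP pose, the force, the opening and the grip force at its end, in the units of the state.
- r.get_state(): the state, without advancing time (a new reading comes with each control period).
- r.get_image(name): name is "side" or "top" or "wrist"; returns the picture (480x640x3 uint8, red, green, blue); there is no depth.
- r.calibration(name): a dict with "vfov" (degrees; the focal length in pixels is half the picture's height over the tangent of half this angle, whatever the lens; pixels are square), "cx", "cy" (the principal point, pixels), "R" (3x3) and "t" (3): a world point X has camera coordinates R X + t. Camera axes: x right, y down, z forward; pixel columns grow to the right and rows downward; lengths in m; the calibration is good to about 2 mm. A picture is of the moment at which its call begins: read the wrist's pose just before it. calibration takes no time and is no camera call; for the wrist camera it gives the pose at the moment of the call.
- r.hand_in(): hands the job in; it is judged then, once.
The state is a dict: "time": time; "joints": joint angles; "joint_velocities": joint speeds; "tau": joint torques, N m; "position": TCP position; "orientation": TCP orientation; "force": force on the tool from outside, world axes, zero at the start; "wrist_torque": the same for the moment, N m; "finger_gap": finger opening in m; "grip_force": force on a finger pad.
Only numpy, scipy, OpenCV 4.12 (cv2) and the standard library are available. Lean on these libraries where they do the work, as an engineer would, in place of code of your own. Each camera call takes 0.05 s, during which the arm holds its last target. There are 200 camera calls.

## Working session

There is one attempt and no reset: what is moved stays moved. The work goes in short steps, Python scripts to look and compute and a shell command to move; the robot and the scene stay as the last step left them, time stands still between calls to the robot, and variables do not carry over. Pictures are saved under pics/ and viewed, at most 10 in all, crops included, and the job is handed in when it is done.

```bash
mkdir -p pics; ls; python3 - <<'E'
from workcell import r
import cv2,numpy as np
s=r.get_state();print({k:np.round(s[k],3).tolist() for k in s})
a=r.get_image("top");b=r.get_image("side")
cv2.imwrite("pics/top0.png",a[:,:,::-1]);cv2.imwrite("pics/side0.png",b[:,:,::-1])
for n in("top","side","wrist"):
  c=r.calibration(n);print(n,c["vfov"],c["cx"],c["cy"],np.round(c["R"],4).tolist(),np.round(c["t"],4).tolist())
E
```

```text
pics
{'time': 0.0, 'joints': [85.612, 28.752, -24.453, 88.893, 12.649, 65.219, -12.047], 'joint_velocities': [-0.105, 0.002, 0.044, 0.052, -0.027, 0.002, 0.076], 'tau': [0.0, -56.659, -5.816, -27.911, -0.069, 0.031, 0.0], 'position': [0.216, -0.612, 0.226], 'orientation': [-179.89, -0.004, 19.472], 'force': [0.221, 0.07, -0.381], 'wrist_torque': [-0.029, 0.023, 0.046], 'grip_force': 0.0, 'finger_gap': 0.092}
top 56.218586632935704 322.2509195686912 239.83082628900434 [[0.0143, -0.9999, 0.0057], [-0.9943, -0.0149, -0.1058], [0.1059, -0.0041, -0.9944]] [-0.0482, 0.5202, 1.1949]
side 53.55722953593167 326.4443638619568 244.08999499816406 [[-0.8497, -0.5271, 0.0112], [-0.3237, 0.5049, -0.8002], [0.4161, -0.6836, -0.5996]] [0.4439, 0.2495, 1.2744]
wrist 66.71585171025262 320.2668178640549 244.07183661738586 [[0.3343, -0.9425, -0.0013], [-0.9047, -0.3212, 0.2799], [-0.2642, -0.0924, -0.96]] [-0.6488, -0.0355, 0.3903]
```

View pics/top0.png

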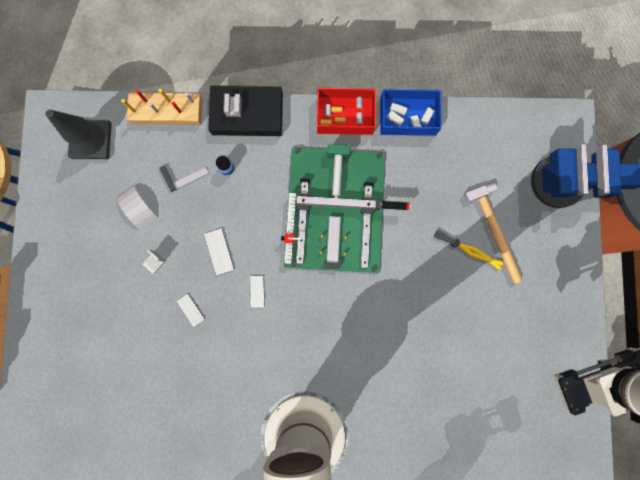

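View pics/side0.png

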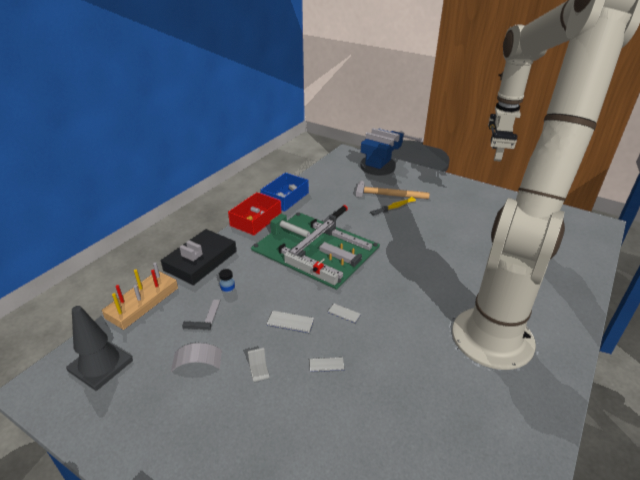

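Top view candidates that could be the blank: bright flat bar at (218,251), which is the largest; smaller bars at (257,291) and (190,310); the angle at (151,262) and the arch at (136,207). I choose (218,251). The fixture is at (335,208), with the handle at (396,206) and the red marker at (289,239). The side view shows the blank at (290,322) and the fixture at (315,250).

```bash
cat > h.py <<'E'
from workcell import r
import cv2,numpy as np
def grab(n):
    c=r.calibration(n);im=r.get_image(n);return im,cam(c)
def cam(c):
    R=np.array(c["R"]);t=np.array(c["t"]);f=240/np.tan(np.radians(c["vfov"]/2))
    return R,t,f,c["cx"],c["cy"]
def ray(c,p):
    R,t,f,cx,cy=c;d=R.T@np.array([(p[0]-cx)/f,(p[1]-cy)/f,1]);return -R.T@t,d/np.linalg.norm(d)
def plane(c,p,z):
    o,d=ray(c,p);return o+d*(z-o[2])/d[2]
def tri(*cp):
    A=np.zeros((3,3));b=np.zeros(3)
    for c,p in cp:
        o,d=ray(c,p);M=np.eye(3)-np.outer(d,d);A+=M;b+=M@o
    return np.linalg.solve(A,b)
def proj(c,X):
    R,t,f,cx,cy=c;q=R@np.array(X)+t;return np.array([cx+f*q[0]/q[2],cy+f*q[1]/q[2]])
def blobs(mask,amin=60):
    cs,_=cv2.findContours(mask.astype(np.uint8),cv2.RETR_EXTERNAL,cv2.CHAIN_APPROX_NONE)
    return sorted([c for c in cs if cv2.contourArea(c)>amin],key=cv2.contourArea,reverse=True)
def hsv(im): return cv2.cvtColor(im,cv2.COLOR_RGB2HSV)
def cen(c):
    m=cv2.moments(c);return np.array([m["m10"]/m["m00"],m["m01"]/m["m00"]])
E
python3 - <<'E'
from h import *
tp=cv2.imread("pics/top0.png")[:,:,::-1].copy();sd=cv2.imread("pics/side0.png")[:,:,::-1].copy()
T=cam(r.calibration("top"));S=cam(r.calibration("side"))
res={}
for n,im,c in(("top",tp,T),("side",sd,S)):
    h=hsv(im).astype(int)
    print(n)
    for b in blobs((h[...,2]>185)&(h[...,1]<40)):
        p=cen(b)
        if 100<p[0]<400 and 200<p[1]<400 and cv2.contourArea(b)<1500:
            q=cv2.boxPoints(cv2.minAreaRect(b)); print(" white",p.round(1),cv2.contourArea(b),[plane(c,k,.008)[:2].round(3).tolist() for k in q])
    for nm,m in(("green",(h[...,0]>60)&(h[...,0]<90)&(h[...,1]>100)),("red",((h[...,0]<8)|(h[...,0]>172))&(h[...,1]>170)&(h[...,2]>110))):
        for b in blobs(cv2.morphologyEx(m.astype(np.uint8),cv2.MORPH_CLOSE,np.ones((15,15))) if nm=="green" else m,8 if nm=="red" else 2000)[:8]:
            p=cen(b);z=.012;print("",nm,p.round(1),cv2.contourArea(b),[plane(c,k,z)[:2].round(3).tolist() for k in cv2.boxPoints(cv2.minAreaRect(b))] if nm=="green" else "")
cv2.imwrite("pics/c1.png",np.hstack([cv2.resize(tp[200:340,130:290],(400,350)),cv2.resize(tp[140:280,260:420],(400,350))])[:,:,::-1])
w=cam(r.calibration("wrist"));print("wristcam",-w[0].T@w[1])
E
```

```text
top
 white [218.2 251.4] 736.5 [[0.536, 0.289], [0.552, 0.241], [0.436, 0.202], [0.421, 0.25]]
 white [134.8 208.2] 580.0 [[0.616, 0.532], [0.655, 0.484], [0.589, 0.432], [0.551, 0.479]]
 white [333.1 239. ] 392.5 [[0.466, -0.054], [0.588, -0.06], [0.587, -0.088], [0.465, -0.082]]
 white [190.  310.1] 390.0 [[0.35, 0.356], [0.371, 0.326], [0.302, 0.276], [0.281, 0.306]]
 white [256.4 291.7] 385.0 [[0.42, 0.156], [0.421, 0.12], [0.337, 0.118], [0.336, 0.153]]
 white [335.7 201.3] 347.5 [[0.628, 0.032], [0.652, 0.031], [0.641, -0.185], [0.618, -0.183]]
 white [365.4 241.1] 231.5 [[0.452, -0.149], [0.595, -0.155], [0.594, -0.172], [0.452, -0.166]]
 white [151.4 262.7] 202.0 [[0.458, 0.466], [0.49, 0.439], [0.455, 0.398], [0.423, 0.425]]
 white [290.6 211.8] 186.0 [[0.543, 0.059], [0.654, 0.054], [0.653, 0.037], [0.543, 0.042]]
 white [300.4 246.8] 151.0 [[0.546, 0.038], [0.547, 0.01], [0.461, 0.009], [0.461, 0.036]]
 white [287.9 253.2] 93.5 [[0.51, 0.062], [0.51, 0.045], [0.458, 0.044], [0.457, 0.061]]
 white [302.2 219.9] 81.5 [[0.552, 0.025], [0.604, 0.022], [0.603, 0.006], [0.552, 0.009]]
 green [338.  208.2] 10236.5 [[0.448, 0.061], [0.798, 0.048], [0.787, -0.216], [0.437, -0.196]]
 red [346.1 110.9] 2517.5 
 red [288.  238.2] 41.5 
 red [141.   95.7] 29.0 
 red [175.9 107. ] 24.5 
 red [407.1 206.3] 9.0 
side
 green [314.9 248.3] 5014.5 [[0.768, 0.076], [0.905, -0.217], [0.438, -0.193], [0.375, 0.067]]
 red [254.3 213. ] 1357.5 
 red [119.6 294.2] 42.0 
 red [154.4 278.4] 35.5 
 red [318.4 266.7] 27.5 
wristcam [ 0.28785178 -0.58679551  0.38387046]
```

View pics/c1.png

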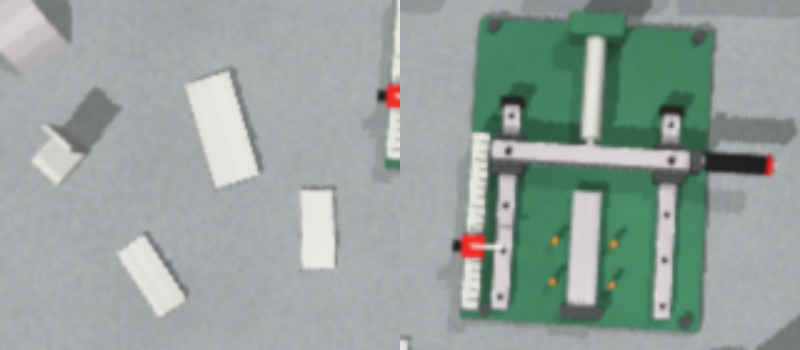

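Largest bar confirmed: the left crop shows it at about (222,128), roughly 120x50 mm by scale. The two smaller bars are clearly shorter. Moving over the fixture for a close measurement.

```bash
python3 -m pendant '{"travel":[[3,3,0.7],[6,6,1.4],[9,9,2.1],[12,12,2.8],[15,15,3.5],[18,18,4.2],[21,21,5],[24,24,5],[27,27,5],[30,30,5],[30,34,5],[30,38,5]],"spin":[0,0,0,0,0,0,0,0,0,0,0,0],"jaw":[1,1,1,1,1,1,1,1,1,1,1,1]}' 5
python3 -m pendant '{"travel":[[0,4,0],[0,8,0],[0,12,0],[0,15,0],[0,17,0],[0,17,0],[0,17,0]],"spin":[-5,-10,-15,-19,-22,-22,-22],"jaw":[1,1,1,1,1,1,1]}'
python3 - <<'E'
from h import *
im,c=grab("wrist");cv2.imwrite("pics/w1.png",im[:,:,::-1]);np.save("w1.npy",np.array(c,dtype=object),allow_pickle=True)
s=r.get_state();print(s["position"],s["orientation"],s["joints"])
E
```

```text
time: 1.1
position: [0.5183, -0.236, 0.276]
orientation: [-179.9, -0.1, 19.5]
force: [1.1, -0.3, 0.6]
finger_gap: 0.0919
grip_force: 0.0
time: 1.68
position: [0.5163, -0.067, 0.2767]
orientation: [180.0, 0.0, -2.3]
force: [0.5, -0.3, -0.6]
finger_gap: 0.0919
grip_force: 0.0
[ 0.51632954 -0.06875417  0.27651714] [ 1.79958930e+02  2.53442060e-02 -2.45263651e+00] [ 36.41006893  13.92565432 -37.08426269 103.61637149   9.22022459
  65.50442605 -96.16249137]
```

View pics/w1.png

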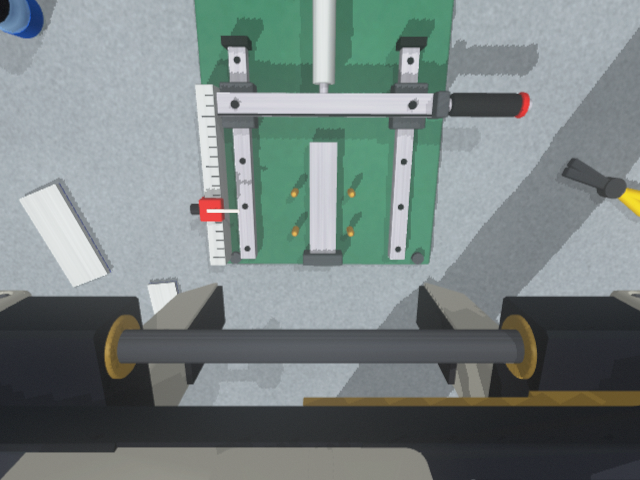

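The wrist view shows the bed (323,198), pins at (295,194), (352,194), (295,232) and (351,232), needle at about (225,211), handle grip (487,104), red cap (525,104) and blank (64,233). Next, a second view from further left for stereo.

```bash
python3 -m pendant '{"travel":[[0,4,0],[0,8,0],[0,12,0],[0,13,0],[0,13,0],[0,13,0]],"spin":[0,0,0,0,0,0],"jaw":[1,1,1,1,1,1]}'
cat > m.py <<'E'
from h import *
def feats(im):
    h=hsv(im).astype(int);F={}
    H,Sx,V=h[...,0],h[...,1],h[...,2]
    y=[cen(b) for b in blobs((H>10)&(H<28)&(Sx>130)&(V>110),6) if cen(b)[1]<290]
    F["pins"]=[p.round(1).tolist() for p in y]
    F["white"]=[(cen(b).round(1).tolist(),cv2.contourArea(b),cv2.boxPoints(cv2.minAreaRect(b)).round(1).tolist()) for b in blobs((V>185)&(Sx<40),150) if cen(b)[1]<285]
    F["red"]=[(cen(b).round(1).tolist(),cv2.contourArea(b)) for b in blobs(((H<8)|(H>172))&(Sx>150)&(V>100),20) if cen(b)[1]<285]
    F["dark"]=[(cen(b).round(1).tolist(),cv2.contourArea(b)) for b in blobs(V<60,150) if cen(b)[1]<285]
    return F
E
python3 - <<'E'
from m import *
im,c=grab("wrist");cv2.imwrite("pics/w2.png",im[:,:,::-1]);np.save("w2.npy",np.array(c,dtype=object),allow_pickle=True)
for n in"12":
    im=cv2.imread(f"pics/w{n}.png")[:,:,::-1].copy();F=feats(im)
    for k in F:
        for e in F[k]: print(n,k,e)
E
```

```text
time: 2.23
position: [0.5168, 0.0602, 0.2764]
orientation: [180.0, 0.0, -2.5]
force: [-0.0, -1.3, 0.1]
finger_gap: 0.0919
grip_force: 0.0
1 pins [631.3, 199.8]
1 pins [293.6, 193.2]
1 pins [351.1, 193.8]
1 pins [294.2, 232.6]
1 pins [350.2, 232.9]
1 white ([323.4, 87.5], 5307.5, [[216.89999389648438, 112.0], [217.60000610351562, -0.699999988079071], [432.6000061035156, 0.699999988079071], [431.8999938964844, 113.4000015258789]])
1 white ([61.9, 235.1], 3956.0, [[11.199999809265137, 197.5], [49.599998474121094, 175.1999969482422], [106.9000015258789, 273.5], [68.5999984741211, 295.79998779296875]])
1 white ([322.7, 195.5], 2695.0, [[310.0, 143.0], [336.0, 143.0], [336.0, 250.0], [310.0, 250.0]])
1 white ([401.2, 193.2], 1821.0, [[389.3999938964844, 258.8999938964844], [397.5, 129.10000610351562], [413.20001220703125, 130.10000610351562], [405.1000061035156, 259.8999938964844]])
1 white ([95.8, 203.0], 1646.0, [[38.70000076293945, 183.10000610351562], [72.0, 147.0], [142.60000610351562, 212.1999969482422], [109.30000305175781, 248.3000030517578]])
1 white ([206.4, 134.6], 1458.0, [[191
[... 3758 characters left out ...]
 659.0, [[351.0, 124.0], [366.0, 124.0], [366.0, 175.0], [351.0, 175.0]])
2 white ([329.3, 239.0], 478.5, [[323.0, 218.0], [337.0, 218.0], [337.0, 260.0], [323.0, 260.0]])
2 white ([361.3, 54.4], 382.0, [[353.0, 42.0], [370.0, 42.0], [370.0, 68.0], [353.0, 68.0]])
2 white ([28.6, 274.6], 356.0, [[-2.4000000953674316, 283.29998779296875], [0.0, 259.0], [51.0, 264.0], [48.599998474121094, 288.29998779296875]])
2 white ([535.1, 56.1], 314.0, [[525.2000122070312, 66.9000015258789], [529.0, 40.29999923706055], [545.2999877929688, 42.599998474121094], [541.5, 69.19999694824219]])
2 red ([329.7, 204.3], 355.5)
2 dark ([611.7, 98.1], 1201.5)
2 dark ([123.0, 7.3], 566.5)
2 dark ([537.3, 36.0], 301.5)
```

View pics/w2.png

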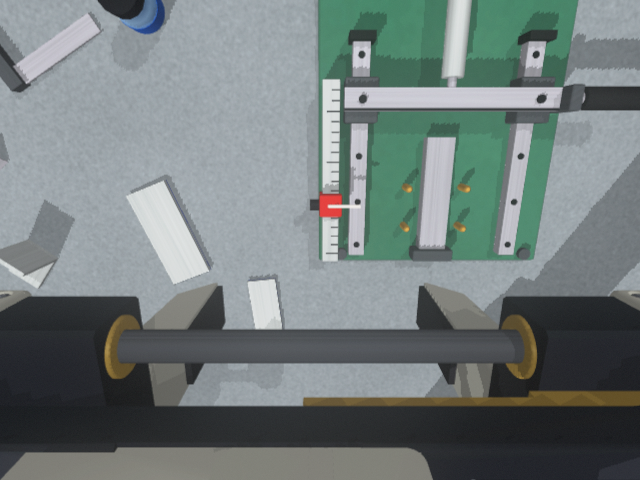

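The second view shows the blank (167,232), pins at (405–465,188–228), the red block (330,204) and the straightedge (451,97).

```bash
python3 - <<'E'
from h import *
L=lambda n:tuple(np.load(n,allow_pickle=True))
a,b=L("w1.npy"),L("w2.npy");T=cam(r.calibration("top"))
P1=[[293.6,193.2],[351.1,193.8],[294.2,232.6],[350.2,232.9]];P2=[[408.1,188.7],[465.3,188.7],[405.7,228.3],[461.8,228.3]]
X=np.array([tri((a,p),(b,q)) for p,q in zip(P1,P2)]);print("pins",X.round(4).tolist())
d=(X[0]+X[1]-X[2]-X[3])[:2];e=(X[0]+X[2]-X[1]-X[3])[:2];print("yaws",np.degrees(np.arctan2(d[1],d[0])),np.degrees(np.arctan2(-e[0],e[1])),np.hypot(*d)/2,np.hypot(*e)/2)
print("blank",tri((a,[61.9,235.1]),(b,[167.2,232.2])),tri((a,[61.9,235.1]),(b,[167.2,232.2]),(T,[218.2,251.4])))
print("bed",tri((a,[323,196.5]),(b,[436.3,191.3])),"red",tri((a,[209.7,209.2]),(b,[329.7,204.3])))
q=[[125.1,195.5],[160.9,177],[209.1,270.4],[173.3,288.9]];print("blankc",[plane(b,k,.008)[:2].round(4).tolist() for k in q])
print("cap",tri((a,[523.9,104.7]),(T,[407.1,206.3])))
yaw=np.arctan2(d[1],d[0]);c,s=np.cos(yaw),np.sin(yaw);O=X.mean(0)[:2]-np.array([[c,-s],[s,c]])@[-.0275,0];print("fixO",O,np.degrees(yaw))
for nm,p in(("nest",(-.015,0,.032)),("handle",(.086,-.156,.055)),("edge",(.075,.095,.048)),("bedc",(-.0125,0,.028)),("cap",(.086,-.192,.055))):
    w=np.r_[O+np.array([[c,-s],[s,c]])@p[:2],p[2]];print(nm,w.round(4),proj(a,w).round(1),proj(b,w).round(1))
E
```

```text
pins [[0.534, -0.0378, 0.0298], [0.5308, -0.1018, 0.028], [0.4892, -0.0359, 0.0309], [0.4862, -0.0999, 0.0306]]
yaws -2.459544184892363 -2.753865914222223 0.04472368684426708 0.06407463526308292
blank [0.49181911 0.24496632 0.01088925] [0.4892358  0.24777036 0.00456633]
bed [ 0.52881569 -0.07034185  0.02605091] red [0.52433904 0.05002511 0.05391425]
blankc [[0.5373, 0.2884], [0.5568, 0.2429], [0.44, 0.2021], [0.4172, 0.2505]]
cap [ 0.61316313 -0.26706152  0.05815824]
fixO [ 0.53751947 -0.07003451] -2.459544184892363
nest [ 0.5225 -0.0694  0.032 ] [322.4 202.7] [436.8 198.1]
handle [ 0.6167 -0.2296  0.055 ] [482.9 104.7] [613.9  98.2]
edge [0.6165 0.0217 0.048 ] [228.2 116. ] [354.6 110.9]
bedc [ 0.525  -0.0695  0.028 ] [322.4 199.9] [435.9 195.3]
cap [ 0.6152 -0.2655  0.055 ] [519.7 104.8] [650.9  98.2]
```

```bash
python3 -m pendant '{"travel":[[0,4,-1],[0,8,-3],[0.5,12,-6],[1,16,-9],[1.7,20.1,-12],[1.7,20.1,-14],[1.7,20.1,-14],[1.7,20.1,-14]],"spin":[5,10,15,20,21.5,21.5,21.5,21.5],"jaw":[1,1,1,1,1,1,1,1]}'
python3 - <<'E'
from m import *
im,c=grab("wrist");cv2.imwrite("pics/w3.png",im[:,:,::-1])
s=r.get_state();p=s["position"];print(p,s["orientation"])
for e in feats(im)["white"]:
    q=np.array([plane(c,k,.008)[:2] for k in e[2]]);print(e[0],e[1],q.round(4).tolist(),q.mean(0).round(4))
print("tcp px",proj(c,p))
E
```

```text
time: 2.95
position: [0.5324, 0.2608, 0.1333]
orientation: [180.0, 0.4, 19.0]
force: [1.3, -0.7, 0.0]
finger_gap: 0.092
grip_force: 0.0
[0.53392765 0.26014191 0.13534704] [1.79930828e+02 1.70902911e-01 1.88478267e+01]
[320.7, 273.1] 6323.0 [[0.4446, 0.2586], [0.537, 0.2879], [0.553, 0.2414], [0.4622, 0.2076]] [0.4992 0.2489]
[41.5, 38.4] 6093.5 [[0.6081, 0.5289], [0.6456, 0.4744], [0.6034, 0.4495], [0.5628, 0.5066]] [0.605  0.4899]
[625.0, 270.2] 1071.5 [[0.5594, 0.0231], [0.6187, 0.0203], [0.613, -0.0082], [0.5524, -0.0071]] [0.5859 0.007 ]
[85.8, 265.3] 674.0 [[0.4551, 0.457], [0.4652, 0.45], [0.4349, 0.4133], [0.424, 0.4204]] [0.4448 0.4352]
tcp px [323.22317064 303.8611139 ]
```

View pics/w3.png

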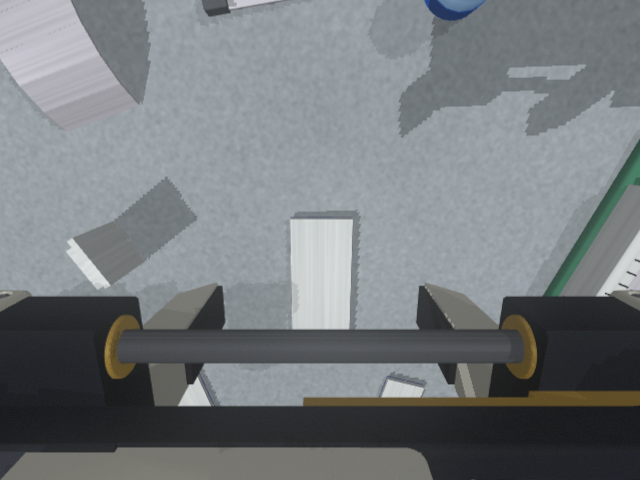

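Looking along the blank: its far end is at about (323,215), centred between the fingers, and TCP is 12 mm inside the end. Descend and pinch lightly.

```bash
python3 -m pendant '{"travel":[[0,0,-3],[0,0,-6],[0,0,-9],[0,0,-11],[0,0,-12.2],[0,0,-13],[0,0,-13.3],[0,0,-13.3],[0,0,-13.3]],"spin":[0,0,0,0,0,0,0,0,0],"jaw":[1,1,1,1,1,1,1,1,1]}'
python3 -m pendant '{"travel":[[0,0,0],[0,0,0],[0,0,0],[0,0,0],[0,0,0],[0,0,0],[0,0,0],[0,0,0]],"spin":[0,0,0,0,0,0,0,0],"jaw":[0.4,0.4,0.4,0.4,0.4,0.4,0.4,0.4]}' 4
```

```text
time: 3.75
position: [0.5348, 0.2628, 0.0052]
orientation: [180.0, -0.1, 18.9]
force: [0.7, 0.1, 0.4]
finger_gap: 0.0918
grip_force: 0.0
time: 4.42
position: [0.5336, 0.2626, 0.0037]
orientation: [180.0, -0.0, 19.0]
force: [-0.3, -0.6, 0.8]
finger_gap: 0.0502
grip_force: 4.0
```

```bash
python3 -m pendant '{"travel":[[0,0,0],[0,0,-0.25],[0,0,-0.25],[0,0,-0.25],[0,0,-0.25],[0,0,-0.25],[0,0,-0.25]],"spin":[0,0,0,0,0,0,0],"jaw":[0.65,0.65,0.4,0.4,0.4,0.4,0.4]}' 4
python3 -m pendant '{"travel":[[0,0,1],[0,0,2],[0,0,3.5],[0,0,5],[0,0,6.5],[0,0,8],[0,0,9.5],[0,0,11],[0,0,12.5],[0,0,12.5],[0,0,12.5],[0,0,12.5]],"spin":[0,0,0,0,0,0,0,0,0,0,0,0],"jaw":[0.4,0.4,0.4,0.4,0.4,0.4,0.4,0.4,0.4,0.4,0.4,0.4]}' 4
python3 - <<'E'
from h import *
im,c=grab("wrist");sd,S=grab("side")
P=r.get_state()["position"];u,v=proj(S,P).astype(int);print(P,u,v)
cv2.imwrite("pics/c2.png",np.hstack([cv2.resize(sd[v-75:v+75,u-75:u+75],(400,400)),cv2.resize(im,(400,400))])[:,:,::-1])
E
```

```text
time: 5.0
position: [0.5333, 0.2626, 0.0011]
orientation: [180.0, 0.0, 19.0]
force: [-0.4, -0.5, -0.7]
finger_gap: 0.0502
grip_force: 4.0
time: 6.0
position: [0.5332, 0.2622, 0.1258]
orientation: [180.0, 0.0, 19.0]
force: [-1.3, -0.5, -1.1]
finger_gap: 0.0499
grip_force: 4.0
[0.53279082 0.26209801 0.12511105] 270 285
```

View pics/c2.png

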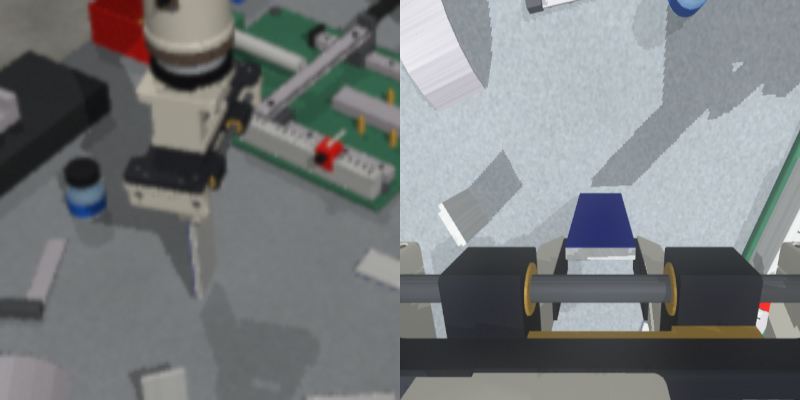

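The blank hangs vertical with the blue face towards the wrist camera. In the right panel blue is at (600,220) and in the left panel the bar is at (200,255). Next I shift 3.5 cm outward for clearance, set the low end on the bench and lay it over towards the robot.

```bash
python3 -m pendant '{"travel":[[1.1,0.4,0],[2.2,0.8,0],[3.3,1.1,0],[3.3,1.1,0],[3.3,1.1,0],[3.3,1.1,-0.6],[3.3,1.1,-0.6]],"spin":[0,0,0,0,0,0,0],"jaw":[0.4,0.4,0.4,0.4,0.4,0.4,0.4]}' 4
python3 -m pendant '{"travel":[[-1.4,-0.5,-0.8],[-3.1,-1.1,-1.9],[-4.7,-1.6,-2.3],[-6.05,-2.1,-2.9],[-7.3,-2.5,-3.7],[-8.3,-2.85,-4.5],[-9.3,-3.2,-5.6],[-10.1,-3.45,-6.7],[-10.7,-3.7,-8],[-11.25,-3.85,-9.2],[-11.8,-4.05,-11],[-12,-4.1,-11.6]],"spin":[0,0,0,0,0,0,0,0,0,0,0,0],"jaw":[0.4,0.4,0.4,0.4,0.4,0.4,0.4,0.4,0.4,0.4,0.4,0.4]}' 4
python3 - <<'E'
from h import *
im,c=grab("wrist");sd,S=grab("side")
s=r.get_state();P=s["position"];u,v=proj(S,P).astype(int);print(P,u,v,s["force"],s["finger_gap"])
for n,i in(("w",im),("s",sd)):
    h=hsv(i).astype(int)
    for b in blobs((h[...,0]>112)&(h[...,0]<135)&(h[...,1]>100)&(h[...,2]<150),100)[:4]:print(n,cen(b),cv2.contourArea(b),[plane(c if n=="w" else S,k,.008)[:2].round(4).tolist() for k in cv2.boxPoints(cv2.minAreaRect(b))])
cv2.imwrite("pics/c3.png",np.hstack([cv2.resize(sd[v-75:v+75,u-75:u+75],(400,400)),cv2.resize(im,(400,400))])[:,:,::-1])
E
```

```text
time: 6.68
position: [0.5649, 0.273, 0.1186]
orientation: [180.0, 0.2, 19.0]
force: [-0.1, 0.3, -1.6]
finger_gap: 0.0501
grip_force: 4.0
time: 7.68
position: [0.4443, 0.2314, 0.0026]
orientation: [180.0, 0.2, 19.0]
force: [0.2, -0.3, -0.4]
finger_gap: 0.0501
grip_force: 4.0
[0.44480752 0.23190219 0.00332484] 305 324 [-0.32760415 -0.0827692  -0.92590647] 0.04970813828881441
s [274.1974026  317.35757576] 192.5 [[0.5437, 0.2906], [0.5702, 0.2491], [0.5198, 0.2282], [0.4949, 0.27]]
```

View pics/c3.png

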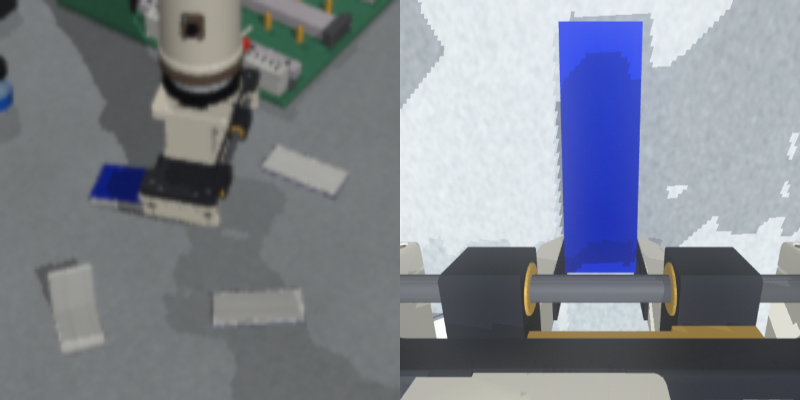

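Blue face is up: in the right panel the blank spans (600,20) to (600,270), and in the left panel it is flat at (120,187). Release, and regrip nearer the middle.

```bash
python3 -m pendant '{"travel":[[0,0,0],[0,0,0],[0,0,0],[0,0,1.5],[1.7,0.6,1.5],[3.4,1.15,1.5],[3.4,1.15,0.5],[3.4,1.15,-0.1],[3.4,1.15,-0.15],[3.4,1.15,-0.15],[3.4,1.15,-0.15]],"spin":[0,0,0,0,0,0,0,0,0,0,0],"jaw":[0.65,0.65,0.65,0.65,0.65,0.65,0.65,0.65,0.65,0.65,0.65]}'
python3 -m pendant '{"travel":[[0,0,0],[0,0,0],[0,0,0],[0,0,0],[0,0,0],[0,0,0],[0,0,4],[0,0,8],[0,0,10],[0,0,10]],"spin":[0,0,0,0,0,0,0,0,0,0],"jaw":[0.4,0.4,0.4,0.4,0.4,0.4,0.4,0.4,0.4,0.4]}' 40
python3 - <<'E'
from h import *
im,c=grab("wrist");cv2.imwrite("pics/w4.png",im[:,:,::-1])
s=r.get_state();P=s["position"];print(P,s["orientation"])
h=hsv(im).astype(int)
for b in blobs((h[...,0]>110)&(h[...,0]<135)&(h[...,1]>100),800):
    q=np.array([plane(c,k,P[2]+.006)[:2] for k in cv2.boxPoints(cv2.minAreaRect(b))]);y=np.radians(s["orientation"][2]);print(cv2.contourArea(b),((q-P[:2])@np.array([[np.cos(y),-np.sin(y)],[np.sin(y),np.cos(y)]])).round(4).tolist())
E
```

```text
time: 8.7
position: [0.4795, 0.2439, 0.0025]
orientation: [180.0, 0.1, 19.0]
force: [-0.2, -0.0, 0.3]
finger_gap: 0.0596
grip_force: 0.0
time: 9.53
position: [0.4836, 0.2462, 0.1072]
orientation: [-180.0, -0.5, 19.0]
force: [0.5, 0.4, -1.6]
finger_gap: 0.049
grip_force: 40.0
[0.48244412 0.24495162 0.10489924] [-179.99597818   -0.29373695   18.94228482]
22337.0 [[0.0791, 0.0262], [0.0792, -0.0239], [-0.0095, -0.0281], [-0.0096, 0.0301]]
2332.0 [[-0.028, 0.026], [-0.0279, -0.0236], [-0.041, -0.0241], [-0.0411, 0.0265]]
```

Grip is 19 mm off centre, but 12.5 mm is wanted to clear the pins. Set down and regrip 6.5 mm along.

```bash
python3 -m pendant '{"travel":[[0,0,-4],[0,0,-7.5],[0,0,-9.5],[0,0,-10],[0,0,-10],[0,0,-10],[0,0,-10],[0,0,-10],[0.6,0.2,-10],[0.6,0.2,-10],[0.6,0.2,-10]],"spin":[0,0,0,0,0,0,0,0,0,0,0],"jaw":[0.4,0.4,0.4,0.4,0.4,0.65,0.65,0.65,0.65,0.65,0.65]}'
python3 -m pendant '{"travel":[[0,0,0],[0,0,0],[0,0,0],[0,0,0],[0,0,0],[0,0,0],[0,0,4],[0,0,8],[0,0,10],[0,0,10],[0,0,10]],"spin":[0,0,0,0,0,0,0,0,0,0,0],"jaw":[0.4,0.4,0.4,0.4,0.4,0.4,0.4,0.4,0.4,0.4,0.4]}' 40
cat > ends.py <<'E'
from h import *
def ends(im,c,dz=.006):
    s=r.get_state();P=s["position"];print(P.round(4),np.round(s["orientation"],2))
    h=hsv(im).astype(int)
    for b in blobs((h[...,0]>110)&(h[...,0]<135)&(h[...,1]>100),800):
        q=np.array([plane(c,k,P[2]+dz)[:2] for k in cv2.boxPoints(cv2.minAreaRect(b))]);y=np.radians(s["orientation"][2]);print(cv2.contourArea(b),((q-P[:2])@np.array([[np.cos(y),-np.sin(y)],[np.sin(y),np.cos(y)]])).round(4).tolist(),q.round(4).tolist())
E
python3 - <<'E'
from ends import *
ends(*grab("wrist"))
E
```

```text
time: 10.5
position: [0.4873, 0.2464, 0.0028]
orientation: [-180.0, -0.0, 18.9]
force: [0.0, -0.9, -0.4]
finger_gap: 0.0598
grip_force: 0.0
time: 11.42
position: [0.4873, 0.2463, 0.1037]
orientation: [180.0, -0.1, 19.0]
force: [0.8, -0.7, -1.5]
finger_gap: 0.0492
grip_force: 40.0
[0.4863 0.2455 0.1024] [1.7996e+02 2.0000e-02 1.8950e+01]
19822.5 [[0.0711, 0.0254], [0.0711, -0.0241], [-0.0093, -0.0279], [-0.0093, 0.029]] [[0.5453, 0.2926], [0.5614, 0.2458], [0.4866, 0.2161], [0.4681, 0.2699]]
3338.0 [[-0.0277, 0.0255], [-0.0276, -0.0244], [-0.0465, -0.0252], [-0.0466, 0.0262]] [[0.4519, 0.2606], [0.4681, 0.2135], [0.4505, 0.2066], [0.4338, 0.2552]]
```

```bash
python3 -m pendant '{"travel":[[0.3,-3.5,0],[0.6,-7,0],[0.9,-10.5,0],[1.2,-14,0],[1.5,-17.5,0],[1.8,-21,0],[2.1,-24.5,0],[2.4,-28,0],[2.7,-31,0],[2.7,-31.5,0],[2.7,-31.5,0],[2.7,-31.5,0]],"spin":[-2,-5,-8,-11,-14,-17,-20,-21.5,-21.5,-21.5,-21.5,-21.5],"jaw":[0.4,0.4,0.4,0.4,0.4,0.4,0.4,0.4,0.4,0.4,0.4,0.4]}'
python3 -m pendant '{"travel":[[0,0,-1.5],[0,0,-3],[0,0,-3.5],[0,0,-3.5],[0,0,-3.5]],"spin":[0,0,0,0,0],"jaw":[0.4,0.4,0.4,0.4,0.4]}'
python3 - <<'E'
from ends import *
im,c=grab("wrist");cv2.imwrite("pics/w5.png",im[:,:,::-1]);ends(im,c)
h=hsv(im).astype(int)
print([(cen(b).round(1).tolist(),cv2.contourArea(b),plane(c,cen(b),.032).round(4).tolist()) for b in blobs((h[...,0]>10)&(h[...,0]<28)&(h[...,1]>130)&(h[...,2]>110),15)])
E
```

```text
time: 12.47
position: [0.5122, -0.0682, 0.1013]
orientation: [-179.9, 0.2, -2.6]
force: [-0.9, 0.3, -1.4]
finger_gap: 0.0489
grip_force: 40.0
time: 12.88
position: [0.5132, -0.0671, 0.0675]
orientation: [-179.9, 0.1, -2.4]
force: [-1.2, -0.2, -0.4]
finger_gap: 0.0492
grip_force: 40.0
[ 0.5138 -0.0675  0.068 ] [-1.7997e+02 -1.0000e-02 -2.4200e+00]
19843.5 [[0.0692, 0.0252], [0.0693, -0.0236], [-0.0101, -0.0275], [-0.0102, 0.0287]] [[0.5839, -0.0453], [0.582, -0.0941], [0.5025, -0.0946], [0.5047, -0.0384]]
3337.5 [[-0.0284, 0.0253], [-0.0283, -0.0241], [-0.0471, -0.0248], [-0.0472, 0.026]] [[0.4864, -0.0411], [0.4844, -0.0904], [0.4657, -0.0904], [0.4677, -0.0396]]
[([492.3, 398.5], 1942.5, [0.4265, -0.1719, 0.032]), ([206.2, 355.5], 386.5, [0.4648, 0.0046, 0.032]), ([435.4, 355.5], 321.5, [0.4592, -0.1345, 0.032]), ([222.9, 401.0], 231.0, [0.4315, -0.0017, 0.032]), ([383.2, 241.9], 83.5, [0.5323, -0.1023, 0.032])]
```

View pics/w5.png

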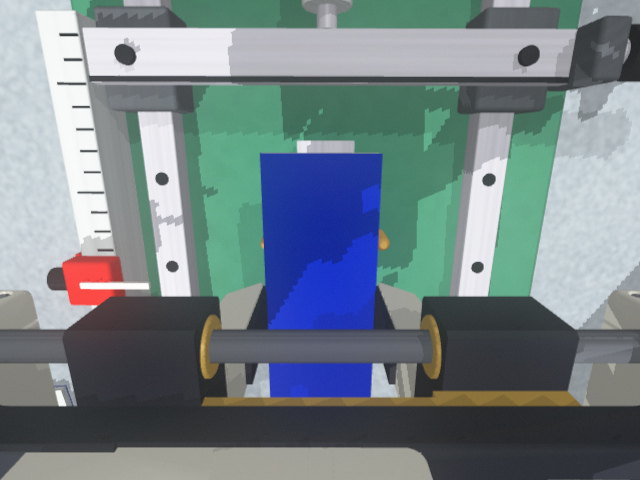

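The held blue blank is at (321,153)–(322,395). The bed's end shows beyond it at (298..355,141), and the right pin shows more at (383,242) than the left at (263,243), so the blank sits slightly left.

```bash
python3 - <<'E'
from h import *
c=cam(r.calibration("wrist"))
for p,z in(((298,141),.028),((355,141),.028),((261,153),.074),((382,153),.074),((383,241),.034),((85,80),.048),((575,82),.048)):
    print(p,plane(c,p,z)[:2].round(4))
E
```

```text
(298, 141) [ 0.5883 -0.0586]
(355, 141) [ 0.587  -0.0884]
(261, 153) [ 0.5845 -0.0461]
(382, 153) [ 0.5825 -0.0951]
(383, 241) [ 0.5338 -0.1024]
(85, 80) [0.6187 0.0344]
(575, 82) [ 0.6088 -0.1859]
```

```bash
python3 -m pendant '{"travel":[[0.3,-0.27,0],[0.3,-0.27,0],[0.3,-0.27,-1],[0.3,-0.27,-2],[0.3,-0.27,-2.7],[0.3,-0.27,-3.2],[0.3,-0.27,-3.4],[0.3,-0.27,-3.4],[0.3,-0.27,-3.4]],"spin":[0,0,0,0,0,0,0,0,0],"jaw":[0.4,0.4,0.4,0.4,0.4,0.4,0.4,0.4,0.4]}'
python3 -m pendant '{"travel":[[0,0,-0.1],[0,0,-0.2],[0,0,-0.3],[0,0,-0.3],[0,0,-0.3]],"spin":[0,0,0,0,0],"jaw":[0.4,0.4,0.4,0.4,0.4]}'
```

```text
time: 13.68
position: [0.5165, -0.0714, 0.0335]
orientation: [-180.0, 0.0, -2.5]
force: [0.9, 0.1, -0.7]
finger_gap: 0.049
grip_force: 40.0
time: 14.1
position: [0.5166, -0.0716, 0.0308]
orientation: [180.0, -0.0, -2.5]
force: [-0.1, -0.7, -1.2]
finger_gap: 0.0489
grip_force: 40.0
```

Not yet touching; continue down gently.

```bash
python3 -m pendant '{"travel":[[0,0,-0.1],[0,0,-0.2],[0,0,-0.2],[0,0,-0.2]],"spin":[0,0,0,0],"jaw":[0.4,0.4,0.4,0.4]}'
python3 - <<'E'
from ends import *
im,c=grab("wrist");ends(im,c,.006);cv2.imwrite("pics/w6.png",im[:,:,::-1])
E
```

```text
time: 14.43
position: [0.5167, -0.0716, 0.0306]
orientation: [179.9, -0.0, -2.5]
force: [-7.3, -0.6, 19.2]
finger_gap: 0.0495
grip_force: 40.0
[ 0.5167 -0.0716  0.0306] [ 1.7991e+02 -2.0000e-02 -2.5300e+00]
19857.0 [[0.0698, 0.0248], [0.0698, -0.0242], [-0.0099, -0.028], [-0.0099, 0.0284]] [[0.5875, -0.0499], [0.5854, -0.0988], [0.5056, -0.0991], [0.5081, -0.0428]]
3325.5 [[-0.0281, 0.0249], [-0.0281, -0.0245], [-0.0469, -0.0253], [-0.0469, 0.0257]] [[0.4897, -0.0455], [0.4875, -0.0949], [0.4687, -0.0948], [0.471, -0.0439]]
```

```bash
python3 -m pendant '{"travel":[[0,0,0.15],[-0.1,0,0.15],[-0.2,0,0.15],[-0.3,0,0.15],[-0.3,0,0.15]],"spin":[0,0,0,0,0],"jaw":[0.4,0.4,0.4,0.4,0.4]}'
python3 -m pendant '{"travel":[[-0.1,0,0],[-0.1,0,0],[-0.1,0,0]],"spin":[0,0,0],"jaw":[0.4,0.4,0.4]}'
```

```text
time: 14.9
position: [0.5147, -0.0716, 0.0307]
orientation: [-180.0, -0.1, -2.5]
force: [3.5, -0.1, 2.5]
finger_gap: 0.0491
grip_force: 40.0
time: 15.15
position: [0.5137, -0.0715, 0.0307]
orientation: [-180.0, -0.1, -2.5]
force: [3.6, -0.1, 4.2]
finger_gap: 0.0491
grip_force: 40.0
```

```bash
python3 -m pendant '{"travel":[[-0.1,0,0],[-0.1,0,0],[-0.1,0,0]],"spin":[0,0,0],"jaw":[0.4,0.4,0.4]}'
```

```text
time: 15.4
position: [0.5126, -0.0715, 0.0307]
orientation: [-180.0, -0.1, -2.5]
force: [4.1, 0.5, 5.2]
finger_gap: 0.0496
grip_force: 40.0
```

```bash
python3 -m pendant '{"travel":[[-0.1,0,0],[-0.1,0,0],[-0.1,0,0]],"spin":[0,0,0],"jaw":[0.4,0.4,0.4]}'
python3 -m pendant '{"travel":[[-0.1,0,0],[-0.1,0,0],[-0.1,0,0]],"spin":[0,0,0],"jaw":[0.4,0.4,0.4]}'
```

```text
time: 15.65
position: [0.5125, -0.0714, 0.0307]
orientation: [-180.0, -0.2, -2.5]
force: [6.7, 0.1, 1.5]
finger_gap: 0.0494
grip_force: 40.0
time: 15.9
position: [0.5124, -0.0714, 0.0308]
orientation: [-180.0, -0.3, -2.5]
force: [9.9, -0.9, -0.4]
finger_gap: 0.0491
grip_force: 40.0
```

Seated against the stop. Release, rise and check.

```bash
python3 -m pendant '{"travel":[[0,0,0],[0,0,0],[0,0,0],[0,0,0],[0.1,0,1],[0.1,0,3],[0.1,0,6],[0.1,0,9],[0.1,0,12],[0.1,0,14],[0.1,0,14],[0.1,0,14]],"spin":[0,0,0,0,0,0,0,0,0,0,0,0],"jaw":[0.72,0.72,0.72,0.72,0.72,0.72,1,1,1,1,1,1]}'
python3 - <<'E'
from ends import *
im,c=grab("wrist");tp,T=grab("top");s=r.get_state();print(s["position"],s["orientation"])
h=hsv(im).astype(int)
for b in blobs((h[...,0]>110)&(h[...,0]<135)&(h[...,1]>100),2000):
    q=cv2.boxPoints(cv2.minAreaRect(b));print(q.round(1).tolist(),[plane(c,k,.036)[:2].round(4).tolist() for k in q])
cv2.imwrite("pics/c4.png",np.hstack([im[:,:,::-1],np.zeros((480,0,3),np.uint8)]))
cv2.imwrite("pics/t4.png",tp[:,:,::-1]);np.save("w4c.npy",np.array(c,dtype=object),allow_pickle=True)
E
```

```text
time: 16.9
position: [0.5111, -0.0718, 0.1718]
orientation: [179.9, -0.1, -2.5]
force: [-0.0, -0.3, 0.2]
finger_gap: 0.0917
grip_force: 0.0
[ 0.50949872 -0.07170967  0.16965908] [ 1.79985197e+02  9.22993909e-02 -2.54167664e+00]
[[288.0, 144.0], [351.0, 144.0], [351.0, 287.0], [288.0, 287.0]] [[0.5835, -0.0497], [0.5814, -0.0986], [0.4615, -0.0962], [0.4639, -0.0415]]
```

View pics/c4.png

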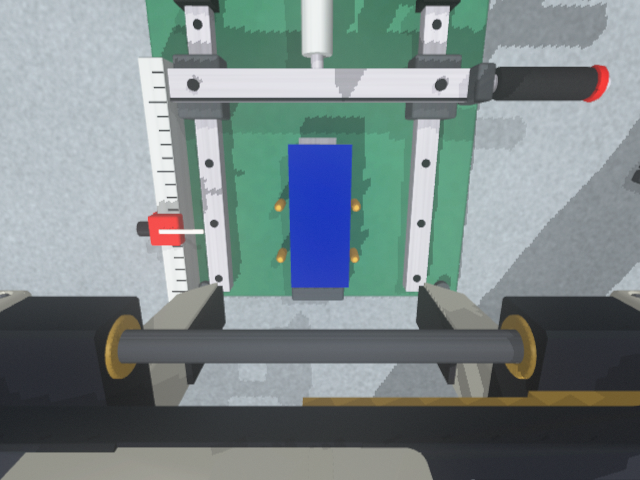

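The blank lies blue-up at (320,216), touching the stop at (318,293), between all four pins. The needle is at row ~231 (cols 160–204), the scribing edge at row ~99 and the handle at (545,84). Next I go above the handle and measure the pull.

```bash
python3 - <<'E'
from h import *
im=cv2.imread("pics/c4.png");c=tuple(np.load("w4c.npy",allow_pickle=True))
g=im.astype(int).min(2)
print("needle",[(x,g[224:239,x].tolist()) for x in(188,194,199)])
print("edge",[(x,g[88:108,x].tolist()) for x in(180,230,260)])
print("grip cols row84",im[84,480:612:4].max(1).tolist()); print("grip rows",[(x,im[60:108,x].max(1).tolist()) for x in(530,560)])
E
python3 -m pendant '{"travel":[[0.9,-1.3,0],[1.8,-2.6,0],[2.7,-3.9,0],[3.5,-5.2,0],[4.4,-6.6,0],[5.3,-7.9,0],[6.2,-9.2,0],[7.1,-10.5,0],[8,-11.9,0],[8.9,-13.2,0],[9.8,-14.5,0],[10.6,-15.8,0]],"spin":[7,14,21,28,35,42,49,56,63,70,77,84],"jaw":[1,1,1,1,1,1,0.8,0.8,0.8,0.8,0.8,0.8]}'
python3 -m pendant '{"travel":[[0,0,0],[0,0,-1],[0,0,-2],[0,0,-2],[0,0,-2]],"spin":[4,6,6,6,6],"jaw":[0.8,0.8,0.8,0.8,0.8]}' 40
python3 - <<'E'
from h import *
im,c=grab("wrist");cv2.imwrite("pics/w7.png",im[:,:,::-1]);np.save("w7.npy",np.array(c,dtype=object),allow_pickle=True)
s=r.get_state();print(s["position"],s["orientation"],s["joints"].round(1));
print(proj(c,[.6167,-.2296,.055]),proj(c,[.6165,.0217,.048]),proj(c,[.523,.026,.05]))
E
```

```text
needle [(188, [130, 130, 130, 129, 135, 179, 236, 249, 249, 232, 153, 132, 131, 130, 129]), (194, [106, 107, 112, 118, 128, 195, 244, 249, 249, 232, 150, 126, 128, 127, 128]), (199, [90, 90, 91, 89, 98, 190, 244, 249, 249, 230, 118, 92, 88, 91, 90])]
edge [(180, [223, 222, 220, 222, 222, 221, 223, 222, 224, 183, 71, 72, 87, 121, 127, 107, 107, 106, 107, 107]), (230, [225, 222, 220, 221, 223, 223, 224, 224, 221, 178, 70, 69, 84, 117, 116, 75, 75, 74, 73, 73]), (260, [224, 223, 223, 222, 222, 223, 224, 224, 221, 178, 69, 67, 84, 118, 120, 85, 87, 88, 87, 87])]
grip cols row84 [98, 92, 92, 91, 137, 56, 58, 60, 59, 60, 68, 69, 69, 70, 68, 66, 68, 65, 66, 66, 66, 67, 66, 66, 65, 66, 66, 65, 66, 91, 232, 245, 225]
grip rows [(530, [195, 195, 196, 198, 198, 198, 159, 58, 56, 58, 59, 59, 59, 59, 64, 64, 64, 66, 65, 67, 68, 69, 69, 67, 66, 68, 69, 67, 68, 67, 68, 69, 64, 68, 65, 64, 65, 65, 64, 64, 114, 172, 190, 193, 196, 198, 199, 199]), (560, [197, 194, 196, 196, 193, 193, 154, 56, 57, 58, 57, 60, 62, 63, 61, 64, 63, 65, 65, 64, 67, 66, 67, 66, 66, 68, 68, 66, 67, 65, 66, 66, 65, 63, 64, 64, 63, 63, 63, 62, 111, 170, 194, 195, 195, 195, 193, 191])]
time: 18.0
position: [0.6158, -0.2297, 0.168]
orientation: [-179.8, -0.1, 81.8]
force: [0.2, 0.5, 1.0]
finger_gap: 0.0736
grip_force: 0.0
time: 18.42
position: [0.6151, -0.2285, 0.1483]
orientation: [-179.8, -0.1, 87.5]
force: [0.6, 0.0, 0.2]
finger_gap: 0.0736
grip_force: 0.0
[ 0.61585581 -0.22860332  0.14930203] [-1.79903735e+02 -3.82922262e-02  8.74724334e+01] [ 52.6  42.6 -52.4  90.8  36.2  65.  -10.9]
[322.66686617 249.24552538] [ 303.19177654 -193.15928107] [ 130.46438748 -196.58380526]
```

View pics/w7.png

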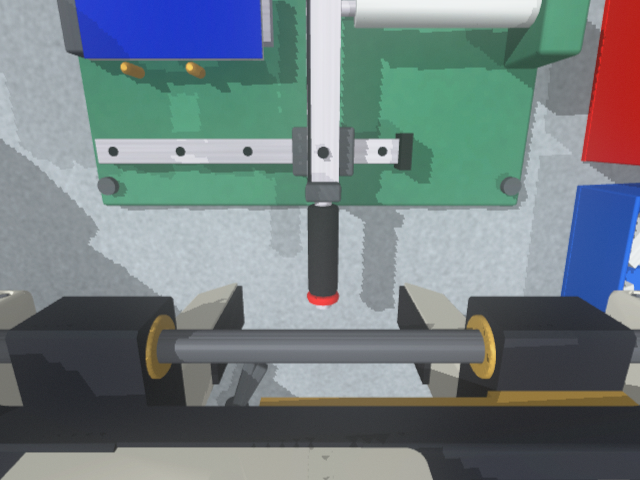

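The grip runs from (322,205) to (322,291), straight beneath and between the fingers. Lower, and compute the pull from the earlier views.

```bash
python3 -m pendant '{"travel":[[0.1,-0.1,-2.5],[0.1,-0.1,-5],[0.1,-0.1,-7.5],[0.1,-0.1,-9.5],[0.1,-0.1,-10.8],[0.1,-0.1,-11.2],[0.1,-0.1,-11.2]],"spin":[0,0,0,0,0,0,0],"jaw":[0.8,0.8,0.8,0.8,0.8,0.8,0.8]}' 40
python3 - <<'E'
from h import *
c4=tuple(np.load("w4c.npy",allow_pickle=True));a=tuple(np.load("w1.npy",allow_pickle=True));b=tuple(np.load("w2.npy",allow_pickle=True))
y=np.radians(-2.52);Rt=np.array([[np.cos(y),np.sin(y)],[-np.sin(y),np.cos(y)]]);O=np.array([.5375,-.070])
fx=lambda p:(Rt@(p[:2]-O)).round(4)
def tip(f,x0,x1,y0,y1):
    g=cv2.imread(f).astype(int).min(2)[y0:y1,x0:x1];m=g>225;ys,xs=np.nonzero(m);return np.array([xs.max()+x0+.5,ys.mean()+y0])
p1=tip("pics/w1.png",222,239,205,217);p2=tip("pics/w2.png",342,362,200,212);p4=tip("pics/c4.png",186,207,225,238)
print(p1,p2,p4,"needle tri",tri((a,p1),(b,p2),(c4,p4)))
for z in(.046,.05,.054):print(z,fx(plane(c4,[194,231.3],z)),fx(plane(a,[230,p1[1]],z)),fx(plane(b,[350,p2[1]],z)))
print("edge",[fx(plane(c4,[x,100.4],.048)) for x in(180,230,300,400)])
E
```

```text
time: 19.05
position: [0.6172, -0.2301, 0.0377]
orientation: [-179.9, -0.0, 87.5]
force: [0.7, -0.4, 0.3]
finger_gap: 0.0732
grip_force: 0.0
[238.5        210.54285714] [359.5        206.35714286] [206.5        231.35365854] needle tri [0.52067853 0.01873806 0.05184922]
0.046 [-0.0224  0.0985] [-0.0216  0.0999] [-0.0218  0.0972]
0.05 [-0.0214  0.0971] [-0.0208  0.0989] [-0.021   0.0976]
0.054 [-0.0204  0.0957] [-0.02    0.0979] [-0.0203  0.0979]
edge [array([0.0756, 0.0986]), array([0.0756, 0.0625]), array([0.0756, 0.0119]), array([ 0.0757, -0.0604])]
```

```bash
python3 -m pendant '{"travel":[[0,0,0],[0,0,0],[0,0,0],[0,0,0],[0,0,0],[0,0,0],[0,0,0],[0,0,0]],"spin":[0,0,0,0,0,0,0,0],"jaw":[0,0,0,0,0,0,0,0]}' 50
python3 -m pendant '{"travel":[[-0.5,0.02,0],[-1.2,0.05,0],[-2,0.1,0],[-3,0.13,0],[-4,0.18,0],[-5,0.22,0],[-6,0.26,0],[-7,0.31,0],[-8,0.35,0],[-8.8,0.39,0],[-9.4,0.41,0],[-9.6,0.42,0]],"spin":[0,0,0,0,0,0,0,0,0,0,0,0],"jaw":[0,0,0,0,0,0,0,0,0,0,0,0]}' 50
python3 -m pendant '{"travel":[[0,0,0],[0,0,0],[0,0,0]],"spin":[0,0,0],"jaw":[0,0,0]}' 50
cat > al.py <<'E'
from h import *
y=np.radians(-2.52);Rt=np.array([[np.cos(y),np.sin(y)],[-np.sin(y),np.cos(y)]]);O=np.array([.5375,-.070])
W=lambda x,yy,z:np.r_[O+Rt.T@[x,yy],z]
print("state",r.get_state()["position"].round(4))
for n in("wrist","top","side"):
    im,c=grab(n);cv2.imwrite(f"pics/al_{n}.png",im[:,:,::-1]);print(n,proj(c,W(-.021,.095,.05)).round(1),proj(c,W(-.021,-.05,.048)).round(1))
    g=im.astype(int).min(2)
    # profile along fixture x across the bar, edge height, at several fixture y
    for yy in((.08,.05,.0,-.05) if n!="wrist" else (-.06,-.08,-.1)):
        xs=np.arange(-.04,.02,.001);P=np.array([proj(c,W(x,yy,.048)) for x in xs]).astype(np.float32)
        v=cv2.remap(g.astype(np.float32),P[:,:1].copy(),P[:,1:].copy(),cv2.INTER_LINEAR)[:,0]
        print(n,yy,v.astype(int).tolist())
E
python3 al.py
```

```text
time: 19.72
position: [0.6175, -0.2306, 0.0383]
orientation: [180.0, -0.0, 87.5]
force: [0.3, -0.2, 0.2]
finger_gap: 0.025
grip_force: 0.0
time: 20.72
position: [0.524, -0.2263, 0.0384]
orientation: [179.6, -0.1, 87.5]
force: [11.3, -1.3, -12.6]
finger_gap: 0.0207
grip_force: 50.0
time: 20.97
position: [0.5247, -0.2263, 0.0384]
orientation: [179.6, -0.1, 87.5]
force: [9.7, 0.4, -10.7]
finger_gap: 0.0207
grip_force: 50.0
state [ 0.5247 -0.2263  0.0384]
wrist [ 261.3 -591.9] [279.5  50.8]
wrist -0.06 [98, 99, 99, 99, 100, 101, 100, 99, 99, 93, 93, 95, 95, 94, 94, 95, 96, 97, 97, 98, 98, 100, 102, 138, 81, 84, 234, 235, 239, 240, 240, 240, 240, 241, 239, 240, 240, 238, 238, 239, 241, 239, 237, 237, 239, 144, 95, 94, 93, 91, 89, 89, 89, 88, 86, 87, 86, 85, 84, 83]
wrist -0.08 [222, 223, 223, 223, 223, 222, 223, 223, 223, 223, 223, 223, 224, 199, 117, 123, 123, 124, 123, 116, 115, 116, 117, 125, 80, 85, 224, 236, 238, 241, 241, 241, 239, 239, 238, 238, 240, 239, 237, 240, 241, 238, 236, 236, 226, 122, 96, 97, 96, 96, 117, 116, 116, 111, 95, 161, 161, 162, 162, 161]
wrist -0.1 [82, 82, 83,
[... 1874 characters left out ...]
38, 142, 146, 148, 148, 148, 148, 148, 147, 146, 145, 140, 135, 129, 121, 110, 100, 92, 84, 79, 75, 72, 73, 74, 75, 77, 76, 76, 74]
side 0.0 [8, 9, 9, 9, 9, 9, 9, 9, 9, 9, 9, 12, 17, 23, 32, 48, 66, 86, 104, 105, 104, 100, 98, 100, 102, 104, 108, 114, 122, 129, 135, 141, 145, 149, 149, 150, 150, 150, 150, 151, 151, 151, 149, 147, 144, 142, 142, 138, 136, 133, 132, 131, 132, 133, 136, 140, 140, 137, 135, 133]
side -0.05 [53, 51, 50, 49, 49, 48, 48, 48, 48, 48, 48, 48, 49, 53, 59, 67, 75, 82, 89, 94, 98, 100, 100, 98, 99, 102, 107, 112, 120, 129, 137, 143, 146, 148, 149, 150, 150, 150, 150, 149, 147, 145, 142, 136, 128, 121, 114, 108, 105, 104, 103, 105, 107, 110, 112, 112, 113, 113, 113, 113]
```

```bash
python3 -m pendant '{"travel":[[-0.2,0.01,0],[-0.42,0.02,-0.1],[-0.42,0.02,-0.1],[-0.42,0.02,-0.1]],"spin":[0,0,0,0],"jaw":[0,0,0,0]}' 50
python3 al.py | grep -E "state|wrist -|top (0.08|0.0 |-)"
python3 - <<'E'
from h import *
y=np.radians(-2.52);Rt=np.array([[np.cos(y),np.sin(y)],[-np.sin(y),np.cos(y)]]);O=np.array([.5375,-.070])
W=lambda x,yy,z:np.r_[O+Rt.T@[x,yy],z]
c=cam(r.calibration("top"))
for f in("pics/t4.png","pics/al_top.png"):
    g=cv2.imread(f).astype(np.float32).min(2)
    for yy in(.092,.097,.102):
        P=np.array([proj(c,W(x,yy,.051)) for x in np.arange(-.035,.0,.001)]).astype(np.float32)
        print(f,yy,cv2.remap(g,P[:,:1].copy(),P[:,1:].copy(),cv2.INTER_LINEAR)[:,0].astype(int).tolist())
E
```

```text
time: 21.45
position: [0.5217, -0.2262, 0.0383]
orientation: [179.5, -0.0, 87.5]
force: [10.4, -0.8, -5.8]
finger_gap: 0.0211
grip_force: 50.0
state [ 0.5217 -0.2262  0.0383]
wrist -0.06 [98, 99, 100, 101, 98, 94, 93, 94, 94, 94, 96, 96, 96, 95, 96, 97, 98, 98, 99, 100, 136, 80, 83, 225, 236, 238, 240, 239, 240, 240, 241, 239, 239, 240, 239, 238, 239, 241, 239, 236, 237, 239, 157, 103, 94, 93, 93, 91, 89, 88, 86, 86, 85, 85, 85, 84, 83, 82, 81, 80]
wrist -0.08 [224, 224, 224, 224, 224, 224, 224, 224, 224, 224, 207, 117, 122, 123, 123, 124, 123, 115, 116, 116, 127, 81, 81, 208, 236, 238, 240, 241, 241, 240, 240, 238, 239, 240, 238, 237, 239, 241, 238, 236, 236, 238, 143, 98, 97, 97, 96, 102, 116, 116, 113, 95, 160, 164, 163, 162, 163, 162, 163, 182]
wrist -0.1 [82, 82, 82, 83, 87, 91, 91, 91, 91, 92, 92, 108, 106, 106, 108, 107, 107, 108, 107, 109, 108, 69, 69, 185, 222, 224, 227, 227, 225, 224, 225, 222, 223, 225, 225, 222, 224, 226, 224, 220, 220, 222, 127, 88, 88, 87, 88, 87, 86, 108, 104, 85, 77, 78, 78, 78, 84, 84, 85, 85]
top 0.08 [178, 172, 167, 161, 147, 132, 118, 104, 90, 85,
[... 1138 characters left out ...]
 43, 43, 43, 43, 43, 44, 45, 50, 56, 63, 72, 82, 87, 86, 84, 76, 64, 53, 51, 48, 46, 47, 46, 46, 46, 46, 46, 46, 46, 46, 46, 46, 46, 46]
pics/al_top.png 0.092 [149, 122, 95, 85, 83, 81, 81, 81, 84, 94, 105, 127, 156, 186, 203, 219, 229, 217, 206, 191, 173, 155, 156, 159, 163, 174, 185, 194, 199, 204, 208, 212, 215, 208, 200]
pics/al_top.png 0.097 [68, 67, 67, 71, 75, 79, 80, 82, 86, 92, 98, 124, 155, 184, 203, 222, 227, 218, 209, 198, 186, 175, 180, 185, 191, 200, 209, 212, 212, 213, 211, 210, 206, 194, 183]
pics/al_top.png 0.102 [49, 53, 57, 62, 66, 68, 68, 68, 72, 77, 86, 119, 153, 180, 202, 224, 221, 213, 205, 194, 181, 177, 183, 187, 193, 199, 206, 204, 202, 198, 195, 192, 187, 179, 172]
```

```bash
python3 -m pendant '{"travel":[[-0.14,0.01,0],[-0.14,0.01,0],[-0.14,0.01,0],[-0.14,0.01,0]],"spin":[0,0,0,0],"jaw":[0,0,0,0]}' 50
python3 al.py | grep -E "state|wrist -|top (0.08|0.0 |-)"
```

```text
time: 21.93
position: [0.5204, -0.2262, 0.0383]
orientation: [179.5, -0.0, 87.5]
force: [10.8, -1.5, -5.7]
finger_gap: 0.0207
grip_force: 50.0
state [ 0.5204 -0.2262  0.0383]
wrist -0.06 [100, 98, 100, 101, 95, 94, 94, 94, 95, 96, 96, 96, 95, 97, 97, 97, 98, 100, 103, 90, 79, 101, 235, 237, 240, 240, 240, 240, 240, 240, 238, 240, 239, 238, 237, 240, 241, 238, 236, 238, 237, 97, 94, 94, 92, 91, 92, 90, 88, 87, 86, 85, 84, 84, 83, 82, 82, 82, 81, 81]
wrist -0.08 [225, 224, 224, 224, 224, 224, 224, 224, 223, 163, 120, 124, 124, 124, 122, 115, 115, 115, 117, 97, 80, 89, 237, 236, 238, 241, 241, 240, 239, 239, 238, 239, 240, 238, 237, 240, 241, 238, 235, 236, 229, 97, 97, 97, 97, 96, 95, 110, 117, 104, 111, 163, 163, 163, 162, 163, 162, 163, 217, 234]
wrist -0.1 [82, 82, 83, 83, 90, 91, 91, 92, 91, 96, 108, 107, 107, 107, 107, 108, 108, 108, 108, 98, 70, 86, 223, 222, 226, 227, 227, 225, 225, 223, 222, 224, 226, 224, 223, 226, 226, 221, 220, 221, 218, 87, 87, 88, 87, 87, 97, 108, 107, 97, 80, 79, 79, 77, 77, 79, 84, 85, 85, 84]
top 0.08 [176, 167, 157, 146, 126, 105, 91, 88, 86, 85, 84, 82, 81, 79, 78, 82, 86, 98, 115, 133, 154, 175, 193, 196, 200, 198, 194, 188, 187, 188, 189, 192, 195, 198, 202, 206, 201, 190, 181, 150, 117, 90, 80, 71, 69, 73, 78, 88, 100, 111, 123, 134, 142, 145, 147, 153, 160, 168, 178, 187]
top 0.0 [21, 21, 21, 21, 21, 21, 21, 21, 20, 19, 19, 19, 22, 24, 37, 51, 66, 85, 103, 124, 145, 167, 184, 199, 213, 216, 218, 219, 219, 219, 218, 218, 218, 217, 216, 214, 211, 207, 202, 197, 192, 193, 194, 195, 196, 196, 196, 196, 196, 196, 197, 197, 197, 197, 198, 198, 198, 198, 198, 198]
top -0.05 [65, 65, 65, 65, 65, 65, 65, 65, 65, 65, 65, 65, 65, 66, 67, 69, 71, 89, 106, 126, 151, 176, 193, 204, 215, 217, 218, 219, 219, 219, 218, 218, 218, 216, 215, 213, 204, 194, 175, 144, 111, 89, 72, 56, 54, 53, 52, 52, 52, 52, 52, 52, 52, 52, 53, 53, 53, 53, 53, 53]
```

```bash
python3 - <<'E'
from h import *
T=cam(r.calibration("top"))
for f in("pics/t4.png","pics/al_top.png"):
    h=hsv(cv2.imread(f)[:,:,::-1].copy()).astype(int);m=(h[...,0]>110)&(h[...,0]<135)&(h[...,1]>90);m[:150]=0;m[:, :310]=0;m[:,360:]=0
    y,x=np.nonzero(m);print(f,x.min(),x.max(),y.min(),y.max(),len(x))
s=r.get_state();print(s["force"],s["grip_force"],s["time"])
print(r.hand_in())
E
```

```text
Traceback (most recent call last):
ValueError: zero-size array to reduction operation minimum which has no identity
```

```bash
python3 - <<'E'
from h import *
T=cam(r.calibration("top"))
h=hsv(cv2.imread("pics/al_top.png")[:,:,::-1].copy()).astype(int);m=(h[...,0]>105)&(h[...,0]<135)&(h[...,1]>90);m[:180]=0;m[:,:310]=0;m[:,360:]=0
y,x=np.nonzero(m)
if len(x):print(plane(T,[x.min(),y.min()],.036),plane(T,[x.max()+1,y.max()+1],.036),len(x))
s=r.get_state();print(s["force"],s["grip_force"],s["time"])
print(r.hand_in())
E
```

```text
[ 0.58244386 -0.04440542  0.036     ] [ 0.45557191 -0.10263083  0.036     ] 627
[11.47016502 -1.28234863 -5.92612486] 49.99840557575226 22.0833
the job is handed in; nothing more can be done
None
```

Job handed in at 22 s: the blank lies blue face up in the fixture with its end against the stop, and the gripper is holding the straightedge with its edge within about 1 mm of the needle line, by wrist and top cameras; I viewed 11 pictures, one over the limit of 10.

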